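# Load a label roll on the unwinder and cap it

## Robot

A 7-joint arm with a two-finger parallel gripper is mounted at the origin on a cart in front of the work surface, level with it; the furniture and walls round the work are solid. World frame = base frame: x ahead of the robot, y to its left, z up, the work surface at z = 0. Lengths are in m, angles in rad, forces in N, time in s.
With the tool pointing down it reaches from about 0.425 to 0.925 m from the base axis. Payload 6.8 kg.
Tool frame: the origin (TCP) lies midway between the tips of the shut fingers; the grasp point (between the pads) lies 19 mm behind it (grip_point_offset is the z of the grasp point in the tool frame, in m); z points along the fingers, y is the line along which they close (so a half turn about z gives the same grasp; the last joint's range is limited). The gripper opens to 85 mm and grips with 20 to 120 N. Pads are 22 mm wide; open, the fingers measure 114 mm over their backs; the gripper's body (76 mm by 85 mm) begins 54 mm behind the grasp point. The pads swing forward as they close: fully open they stand 13 mm farther back than shut.
Start: joints at [1.114, 0.477, 0.022, 1.555, -0.011, 1.109, -0.083], TCP at [0.231, -0.634, 0.231] pointing down, gripper open.
Joint ranges: [-2.96, 2.96], [-0.34, 2.1], [-1.41, 1.46], [0.24, 2.44], [-1.37, 4.51], [0.17, 1.92], [-2.96, 2.96]. Speed limits (rad/s): [2.39, 2.39, 3.14, 3.14, 3.14, 3.14, 3.14].

## Interface

Orientations are given as a rotation vector (axis times angle).
In Python, from bench import get_obs, grab_frame, calibration, hand_in, grip_point_offset gives the robot as it stands.
- The arm moves only by the shell command python3 -m pendant 'ROWS' [OPENING] [FORCE]. ROWS is a JSON object of lists of equal length, an entry for each row: "translation": the shift along the world's x, y, z in units of 25 mm (1.0 is 25 mm), a list of three; "delta_rot": the turn, a rotation vector about the world's x, y, z in units of 5 degrees (1.0 is 5 degrees), a list of three. In form: {"translation": [[dx, dy, dz], ...], "delta_rot": [[rx, ry, rz], ...]}. A call has 1 to 12 rows; each row is the pose to reach, as a shift and turn from the pose commanded when the call began; what a row does not reach only later rows make up. A row lasts 1/8 s, in which the tool goes at most 62.5 mm and 10.7 degrees, less where a joint would pass 70% of its speed; a pose out of reach is approached as far as the arm can. A call with a gripper value outside its range is refused whole. OPENING is the opening, from 0 (shut) to 1 (fully open), set as the call begins (- or left out, the last holds). The fingers move at their own pace and stop on an object; FORCE is the grip in N (left out, the last holds). Time passes only in rows, so rows that repeat a pose let the fingers close. It gives the time, the measured TCP pose, the force, the opening and the grip force at its end, in the units of the state.
- get_obs(): the state, without advancing time (a new reading comes with each control period).
- grab_frame(name): name is "scene" or "top" or "wrist"; returns (picture, depth): 400x640x3 uint8, red, green, blue; 400x640 float32, m along the optical axis (not along the pixel's ray), 0 where there is no reading.
- calibration(name): a dict with "K" (3x3 intrinsics, pixels), "rvec" (rotation vector, rad) and "tvec" (3), from world to camera coordinates, as OpenCV has them. Camera axes: x right, y down, z forward; pixel columns grow to the right and rows downward; lengths in m; the calibration is good to about 2 mm. A picture is of the moment at which its call begins: read the wrist's pose just before it. calibration takes no time and is no camera call; for the wrist camera it gives the pose at the moment of the call.
- hand_in(): hands the job in; it is judged then, once.
The state is a dict: "clock": time; "joints": joint angles; "qvel": joint speeds; "tau": joint torques, N m; "tcp_pos": TCP position; "orientation": TCP orientation; "contact_force": force on the tool from outside, world axes, zero at the start; "moment": the same for the moment, N m; "grip_width": finger opening in m; "gripper_force": force on a finger pad.
Only numpy, scipy, OpenCV 4.12 (cv2) and the standard library are available. Lean on these libraries where they do the work, as an engineer would, in place of code of your own. Each camera call takes 0.05 s, during which the arm holds its last target. There are 200 camera calls.

## Task

Load the label unwinder for the next batch of bottles: put the full label roll over the upright spindle so that it sits flat on the seat, and only then set the retaining cap over the spindle so that it rests upright on top of the roll. Leave the nearly used-up roll standing on the bench, away from the spindle.

Things in the scene. Friction and masses are not known exactly. Their poses are not given: they have to be found in the camera images.
- seat (a point): Unwinder stand, fixed to the bench (sizes in mm): round dark steel foot (diameter 90, 10 high), round seat on it (diameter 54, top 20 above the bench), bright spindle up the middle: hub diameter 22 for 24 above the seat, then a 12 taper to a pin of diameter 10, tip 70 above the seat. The point is the middle of the seat's top face, on the spindle's axis; z is up.
- full_roll_center (a point): The full roll of white labels (mm): stands on end on the bench, bore upright; outer diameter 64, bore 40 right through, height 40; rigid, same both ways up, 60 to 130 g. The point is on its axis half-way up, 20 above its underside; z lies along the bore. Grasp it across the outside. Seated, this point is 20 above the seat.
- cap_center (a point): Retaining cap, bare steel, upright on its flange (mm): flange diameter 56, 4 thick; above it a round barrel, diameter 40; total height 52. Blind hole from below, diameter 32, 48 deep. 80 to 170 g. The point is on its axis half-way up the barrel, 28 above the underside; z is up. Grasp across the barrel. The roll cannot pass the flange. In place this point is 68 above the seat.
- spent_roll_center (a point): The nearly used-up roll, which is not wanted (mm): the same bore (40) and height (40), but only a thin wall, outer diameter 47. It stands on end on the bench; the point is on its axis half-way up (20 above its underside).
Things that resemble listed ones, but are neither listed nor needed, are in the scene too. Leave any blue look-alike of the part that bears full_roll_center alone.

How it is judged:
By the outcome, as a careful person would: the job done as asked, in the order asked, and still so for the second after the job is handed in, with the robot touching nothing.
It also fails if it takes over 61 s, if anything falls off the work surface, if the arm or the gripper's body presses on something with over 40 N, if the wrist force passes 120 N, or if a joint passes its speed limit or range.

## Working session

There is one attempt and no reset: what is moved stays moved. The work goes in short steps, Python scripts to look and compute and a shell command to move; the robot and the scene stay as the last step left them, time stands still between calls to the robot, and variables do not carry over. Pictures are saved under pics/ and viewed, at most 10 in all, crops included, and the job is handed in when it is done.

```bash
mkdir -p pics; ls
python3 - <<'E'
from bench import *
import cv2, numpy as np
o=get_obs(); print(o['clock'],o['tcp_pos'],o['orientation'],o['grip_width'],grip_point_offset)
for n in ['top','scene']:
    p,d=grab_frame(n); cv2.imwrite(f'pics/{n}0.png',p[:,:,::-1]); np.savez(f'pics/{n}0.npz',p=p,d=d)
    c=calibration(n); print(n,np.round(c['K'],1).tolist(),c['rvec'],c['tvec'],(-cv2.Rodrigues(np.array(c['rvec']))[0].T@np.array(c['tvec']).ravel()))
E
```

```text
pics
0.0 [ 0.23050013 -0.63378813  0.23029554] [-3.09214015e+00 -5.44928453e-01  7.01582872e-04] 0.08523720055379279 -0.0187
top [[512.5, 0.0, 332.1], [0.0, 512.5, 193.5], [0.0, 0.0, 1.0]] [ 2.18400914 -2.21175781  0.0126938 ] [-0.03168792  0.51620727  1.10535046] [ 0.48308223 -0.05770901  1.11918494]
scene [[451.5, 0.0, 317.9], [0.0, 451.5, 195.3], [0.0, 0.0, 1.0]] [ 1.34290315 -2.32051516  0.83219832] [0.22634925 0.40720029 0.58556989] [0.06628844 0.22678115 0.71001008]
```

View pics/top0.png

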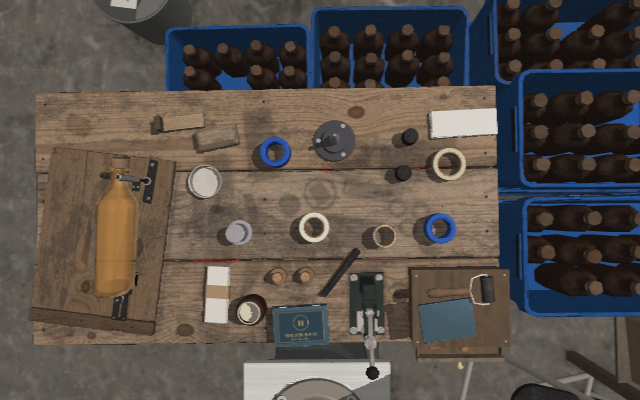

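View pics/scene0.png

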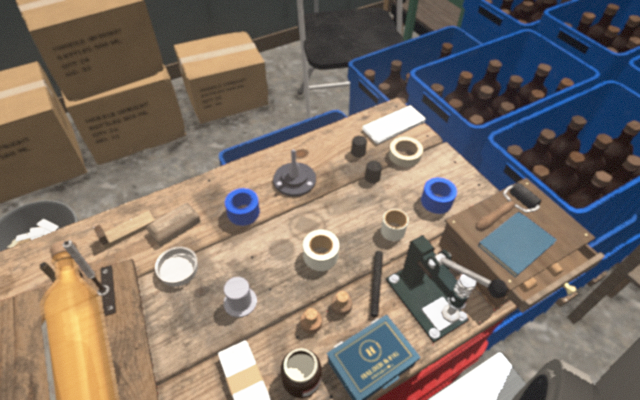

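The top view shows the unwinder at (334,141), the cap at (238,232) and the spent roll at (384,236). There are blue rings at (275,152) and (440,228). White rings at (314,227) and (449,164) are both candidates for the full roll, so I'll measure their sizes.

```bash
cat > h.py <<'E'
import cv2, numpy as np
from bench import *
def cam(n):
    c=calibration(n); return np.array(c['K']),cv2.Rodrigues(np.array(c['rvec']))[0],np.array(c['tvec']).ravel()
def cloud(d,c):
    K,R,t=c; v,u=np.mgrid[:d.shape[0],:d.shape[1]]
    P=np.stack([(u-K[0,2])/K[0,0]*d,(v-K[1,2])/K[1,1]*d,d],-1)
    return (P-t)@R
def ray(c,u,v,z):
    K,R,t=c; o=-R.T@t; r=R.T@np.array([(u-K[0,2])/K[0,0],(v-K[1,2])/K[1,1],1]); return o+r*(z-o[2])/r[2]
E
python3 - <<'E'
from h import *
z=np.load('pics/top0.npz'); W=cloud(z['d'],cam('top'))
for n,u,v in [('A',314,227),('B',449,164),('spent',384,236),('cap',238,232),('stand',334,141),('dish',205,182),('blue1',275,152),('blue2',440,228)]:
    w=W[v-26:v+26,u-26:u+26].reshape(-1,3); w=w[z['d'][v-26:v+26,u-26:u+26].ravel()>0]
    ztop=np.percentile(w[:,2],99.5); m=w[abs(w[:,2]-ztop)<.006]
    (c,r)=cv2.minEnclosingCircle(m[:,:2].astype(np.float32))
    print(n,'bench',round(np.percentile(w[:,2],15),4),'top',round(ztop,4),'ctr',np.round(c,4),'dia',round(2*r,4),len(m), 'rng',round(np.hypot(*c),3))
p=z['p'][:,:,::-1]
q=np.load('pics/scene0.npz')['p'][:,:,::-1]
f=lambda a,u,v:cv2.resize(a[v-32:v+32,u-32:u+32],(300,300),interpolation=cv2.INTER_CUBIC)
cv2.imwrite('pics/crop1.png',np.vstack([np.hstack([f(p,314,227),f(p,449,164)]),np.hstack([f(q,320,250),f(q,406,152)])]))
E
```

```text
A bench -0.0017 top 0.0435 ctr [4.449e-01 2.000e-04] dia 0.0636 379 rng 0.445
B bench -0.0019 top 0.0279 ctr [ 0.5758 -0.2894] dia 0.0699 360 rng 0.644
spent bench -0.0023 top 0.0421 ctr [ 0.4246 -0.1478] dia 0.0469 110 rng 0.45
cap bench -0.0015 top 0.0554 ctr [0.4346 0.1648] dia 0.0398 271 rng 0.465
stand bench -0.0005 top 0.086 ctr [ 0.6302 -0.0449] dia 0.0092 16 rng 0.632
dish bench -0.0014 top 0.0238 ctr [0.5462 0.2347] dia 0.0722 117 rng 0.594
blue1 bench -0.002 top 0.0436 ctr [0.606  0.0816] dia 0.0635 382 rng 0.611
blue2 bench -0.0017 top 0.0431 ctr [ 0.4396 -0.2664] dia 0.0641 404 rng 0.514
```

View pics/crop1.png

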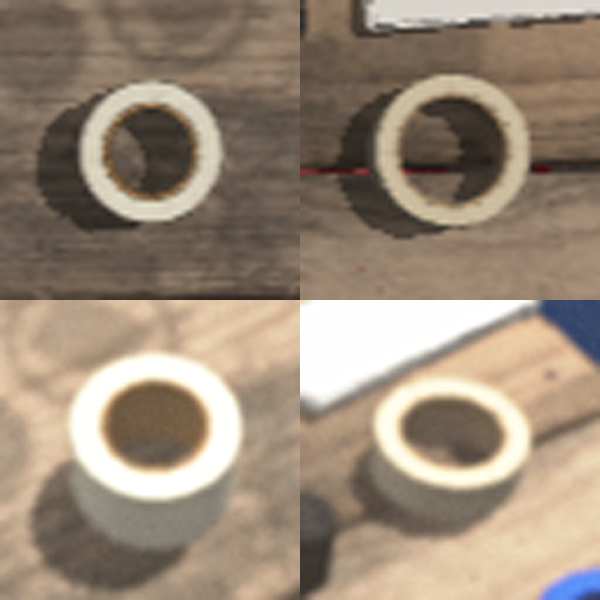

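A at (314,227) is 64 mm across and about 42 mm high, which fits the full roll. B at (449,164) is about 70 mm across and 28 mm high, so it doesn't fit. I'll refine the stand axis and move toward A.

```bash
python3 - <<'E'
from h import *
z=np.load('pics/top0.npz'); d=z['d']; W=cloud(d,cam('top'))
w=W[105:180,295:375].reshape(-1,3)
for a,b in [(.005,.013),(.014,.022),(.025,.045),(.06,.1)]:
    m=w[(w[:,2]>a)&(w[:,2]<b)][:,:2].astype(np.float32)
    m=m[np.hypot(*(m-[.63,-.045]).T)<.06].astype(np.float32)
    if len(m)<3: continue
    c,r=cv2.minEnclosingCircle(m); print(a,b,len(m),np.round(c,4),round(2*r,4),np.round(m.mean(0),4))
for u,v in [(367,300),(460,310),(340,272),(300,325),(372,372)]:
    print((u,v),np.round(W[v-15:v+15,u-15:u+15].reshape(-1,3).max(0)[2],3))
E
python3 -m pendant '{"translation":[[1.5,1.9,0],[3.1,3.8,0],[4.6,5.7,0],[6.2,7.6,0],[7.7,9.5,0],[9.2,11.4,0],[10.4,13.4,0],[10.2,15.8,0],[9.8,18.2,0],[9.4,20.6,0],[9,23,0],[8.6,25.35,0]],"delta_rot":[[0,0,0],[0,0,0],[0,0,0],[0,0,0],[0,0,0],[0,0,0],[0,0,0],[0,0,0],[0,0,0],[0,0,0],[0,0,0],[0,0,0]]}' 1
```

```text
0.005 0.013 753 [ 0.6274 -0.043 ] 0.1176 [ 0.6303 -0.0453]
0.014 0.022 360 [ 0.6315 -0.046 ] 0.0877 [ 0.6311 -0.045 ]
0.025 0.045 25 [ 0.6315 -0.0457] 0.0493 [ 0.6271 -0.0455]
0.06 0.1 27 [ 0.6302 -0.0449] 0.0092 [ 0.6305 -0.0454]
(367, 300) 1.119
(460, 310) 1.119
(340, 272) 1.119
(300, 325) 1.119
(372, 372) 1.119
clock: 1.6
tcp_pos: [0.4449, 0.0012, 0.2312]
orientation: [3.094, 0.545, 0.0]
contact_force: [1.2, 0.1, -0.1]
grip_width: 0.0852
gripper_force: 0.0
```

The stand axis is consistent at (0.631, -0.045). I'll check the roll from the wrist camera.

Run:
```python
from h import *
c=cam('wrist'); p,d=grab_frame('wrist'); cv2.imwrite('pics/w1.png',p[:,:,::-1])
W=cloud(d,c); m=(d>0)&(W[...,2]>.036)&(W[...,2]<.048)&(np.hypot(W[...,0]-.445,W[...,1])<.06)
w=W[m]; print(len(w))
if len(w):
    ce,r=cv2.minEnclosingCircle(w[:,:2].astype(np.float32)); print(ce,2*r,np.median(w[:,2]))
```

```text
1692
(0.44361650943756104, 0.0005706841475330293) 0.06363659352064133 0.03781819613699215
```

View pics/w1.png

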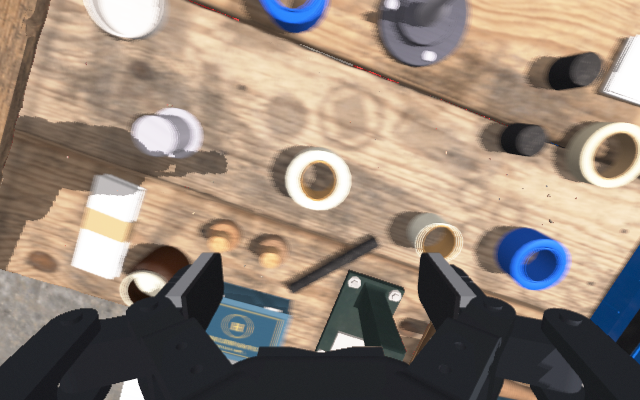

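The wrist view shows the roll at (318,180), which gives (0.444, 0.0005) and 63.6 mm across, in agreement with the top view. Descending to grasp it.

```bash
python3 -m pendant '{"translation":[[0,0,-1.6],[0,0,-3.2],[0,0,-4.8],[0,0,-6.4],[0,0,-7.6],[0,0,-8.4],[0,0,-8.8],[0,0,-9],[0,0,-9]],"delta_rot":[[0,0,0],[0,0,0],[0,0,0],[0,0,0],[0,0,0],[0,0,0],[0,0,0],[0,0,0],[0,0,0]]}' 1 && python3 -m pendant '{"translation":[[0,0,0],[0,0,0],[0,0,0],[0,0,0],[0,0,0],[0,0,0],[0,0,0],[0,0,0]],"delta_rot":[[0,0,0],[0,0,0],[0,0,0],[0,0,0],[0,0,0],[0,0,0],[0,0,0],[0,0,0]]}' 0 35
```

```text
clock: 2.78
tcp_pos: [0.446, -0.0007, 0.0066]
orientation: [3.094, 0.545, 0.001]
contact_force: [0.3, -0.5, 0.1]
grip_width: 0.0852
gripper_force: 0.0
clock: 3.78
tcp_pos: [0.4462, -0.0005, 0.0073]
orientation: [3.094, 0.544, 0.002]
contact_force: [-1.9, 0.9, 8.0]
grip_width: 0.0631
gripper_force: 36.7
```

Gripped at 63 mm. Lifting and carrying it to above the spindle.

```bash
python3 -m pendant '{"translation":[[0,0,0.8],[0,0,2.2],[0,0,3.8],[0,0,5.4],[0.8,-0.2,5.6],[2.2,-0.6,5.6],[3.8,-1,5.6],[5.4,-1.4,5.6],[6.6,-1.7,5.6],[7.4,-1.83,5.6],[7.4,-1.83,5.6],[7.4,-1.83,5.6]],"delta_rot":[[0,0,0],[0,0,0],[0,0,0],[0,0,0],[0,0,0],[0,0,0],[0,0,0],[0,0,0],[0,0,0],[0,0,0],[0,0,0],[0,0,0]]}'
python3 - <<'E'
from h import *
o=get_obs(); t=o['tcp_pos']; c=cam('wrist'); p,d=grab_frame('wrist'); cv2.imwrite('pics/w2.png',p[:,:,::-1])
W=cloud(d,c); R=cv2.Rodrigues(np.array(o['orientation']))[0]
near=(d>0)&(np.hypot(W[...,0]-.631,W[...,1]+.045)<.07)
h=np.histogram(W[near][:,2],bins=np.arange(0,.26,.01)); print(h[0])
ct=cam('top'); p,d=grab_frame('top'); cv2.imwrite('pics/t2.png',p[:,:,::-1])
E
```

```text
clock: 5.28
tcp_pos: [0.6297, -0.0462, 0.1462]
orientation: [-3.094, -0.546, 0.002]
contact_force: [-0.4, 0.4, -1.2]
grip_width: 0.0626
gripper_force: 39.4
[ 3401  1755    80    66   175    12     0     0     0     0     0     0
     0   242  1536  2216  3118 13019  1498  2248 10592  7127 13824  8690
  1512]
```

View pics/w2.png

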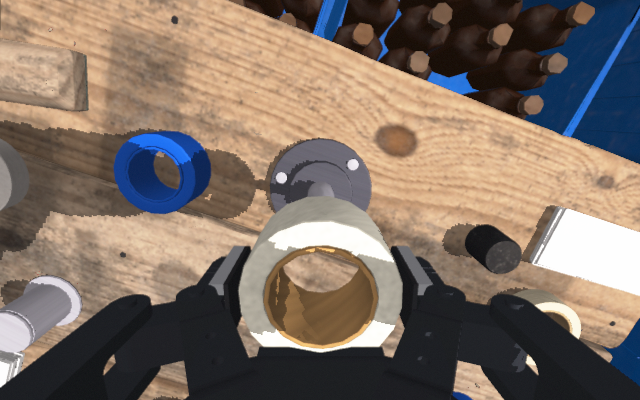

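The wrist view shows the roll held level between the pads, with its bore at (320,300). The stand foot is at (320,185), beyond it. I'll measure where the roll's axis is relative to the spindle.

Run:
```python
from h import *
from scipy.optimize import least_squares
c=cam('wrist'); o=get_obs(); p,d=grab_frame('wrist'); W=cloud(d,c); t=o['tcp_pos']; print(t)
m=(d>0)&(abs(W[...,2]-.176)<.008)&(np.hypot(W[...,0]-t[0],W[...,1]-t[1])<.036)&(p.min(2)>110)
w=W[m]; print(len(w),np.percentile(w[:,2],[5,50,95]))
zt=np.median(w[:,2]); w=w[abs(w[:,2]-zt)<.003]
ce,r=cv2.minEnclosingCircle(w[:,:2].astype(np.float32)); print('outer',ce,2*r)
# tilt of top face
A=np.c_[w[:,:2]-ce,np.ones(len(w))]; print('plane',np.linalg.lstsq(A,w[:,2],rcond=None)[0])
# bore edge fit: innermost point per angle
a=np.arctan2(w[:,1]-ce[1],w[:,0]-ce[0]); k=np.digitize(a,np.linspace(-np.pi,np.pi,37)); rr=np.hypot(*(w[:,:2]-ce).T)
for f,n in [(np.argmin,'bore'),(np.argmax,'outer')]:
    q=np.array([w[k==i][f(rr[k==i]),:2] for i in range(1,37) if (k==i).sum()>5])
    s=least_squares(lambda x:np.hypot(q[:,0]-x[0],q[:,1]-x[1])-x[2],[*ce,.03],loss='soft_l1',f_scale=.001).x; print(n,len(q),np.round(s,4))
s=(d>0)&(W[...,2]<.03)&(W[...,2]>.013)&(np.hypot(W[...,0]-.631,W[...,1]+.045)<.05)
print('seat pts mean/max',W[s].mean(0),W[s].max(0))
```

```text
[ 0.62970561 -0.0461629   0.14637417]
9194 [0.17277365 0.1766405  0.17765955]
outer (0.6277375817298889, -0.0463685542345047) 0.0640096515417099
plane [-0.0069411  -0.00164256  0.17669685]
bore 36 [ 0.6283 -0.0458  0.0212]
outer 36 [ 0.6295 -0.0456  0.0304]
seat pts mean/max [ 0.64074103 -0.04130814  0.01851533] [ 0.65722691 -0.01838257  0.02983878]
```

The roll is level, with its axis at (0.628, -0.046). It needs +3 mm in x, then about 117 mm down.

```bash
python3 -m pendant '{"translation":[[0.12,0,0],[0.12,0,-0.8],[0.12,0,-1.6],[0.12,0,-2.4],[0.12,0,-3.2],[0.12,0,-3.8],[0.12,0,-4.2],[0.12,0,-4.45],[0.12,0,-4.55],[0.12,0,-4.6],[0.12,0,-4.6]],"delta_rot":[[0,0,0],[0,0,0],[0,0,0],[0,0,0],[0,0,0],[0,0,0],[0,0,0],[0,0,0],[0,0,0],[0,0,0],[0,0,0]]}'
```

```text
clock: 6.8
tcp_pos: [0.634, -0.0464, 0.0317]
orientation: [3.094, 0.545, 0.001]
contact_force: [-0.2, -0.4, -1.7]
grip_width: 0.0626
gripper_force: 39.4
```

```bash
python3 -m pendant '{"translation":[[0,0,-0.04],[0,0,-0.08],[0,0,-0.12],[0,0,-0.12],[0,0,-0.12]],"delta_rot":[[0,0,0],[0,0,0],[0,0,0],[0,0,0],[0,0,0]]}'
```

```text
clock: 7.42
tcp_pos: [0.6337, -0.0464, 0.0283]
orientation: [3.094, 0.545, -0.0]
contact_force: [-0.2, -0.3, -0.5]
grip_width: 0.0633
gripper_force: 39.4
```

```bash
python3 -m pendant '{"translation":[[0,0,-0.04],[0,0,-0.05],[0,0,-0.05]],"delta_rot":[[0,0,0],[0,0,0],[0,0,0]]}'
```

```text
clock: 7.8
tcp_pos: [0.6338, -0.0464, 0.0274]
orientation: [3.094, 0.545, 0.0]
contact_force: [-2.5, 0.0, 3.7]
grip_width: 0.0629
gripper_force: 39.7
```

The roll is on the seat, at +3.7 N. Release and rise.

```bash
python3 -m pendant '{"translation":[[0,0,0],[0,0,0],[0,0,0],[0,0,0],[0,0,0],[0,0,0]],"delta_rot":[[0,0,0],[0,0,0],[0,0,0],[0,0,0],[0,0,0],[0,0,0]]}' 1 && python3 -m pendant '{"translation":[[0,0,0.6],[0,0,1.8],[0,0,3.2],[0,0,4.8],[0,0,6.4],[-1,1,7.4],[-2.6,2.6,7.4],[-4.2,4.2,7.4],[-5.6,5.8,7.4],[-7,7.4,7.4],[-7.9,8.4,7.4],[-7.9,8.4,7.4]],"delta_rot":[[0,0,0],[0,0,0],[0,0,0],[0,0,0],[0,0,0],[0,0,0],[0,0,0],[0,0,0],[0,0,0],[0,0,0],[0,0,0],[0,0,0]]}'
python3 - <<'E'
from h import *
print(get_obs()['tcp_pos'])
c=cam('wrist'); p,d=grab_frame('wrist'); W=cloud(d,c)
m=(d>0)&(abs(W[...,2]-.0525)<.006)&(np.hypot(W[...,0]-.4346,W[...,1]-.1648)<.035)
ce,r=cv2.minEnclosingCircle(W[m][:,:2].astype(np.float32)); print('cap',len(W[m]),ce,2*r,np.median(W[m][:,2]))
ct=cam('top'); p2,d2=grab_frame('top'); W=cloud(d2,ct)
m=(d2>0)&(W[...,2]>.04)&(W[...,2]<.075)&(np.hypot(W[...,0]-.631,W[...,1]+.045)<.045)&(p2.min(2)>110)
w=W[m]; ce,r=cv2.minEnclosingCircle(w[:,:2].astype(np.float32)); print('roll',len(w),ce,2*r,np.percentile(w[:,2],[5,50,95]))
f=lambda a,u,v,s:cv2.resize(a[v-s:v+s,u-s:u+s,::-1],(400,400),interpolation=cv2.INTER_CUBIC)
s,_=grab_frame('scene')
cv2.imwrite('pics/c3.png',np.hstack([f(p2,334,141,40),f(s,294,170,50)]))
E
```

```text
clock: 8.55
tcp_pos: [0.6337, -0.0463, 0.027]
orientation: [-3.094, -0.545, -0.0]
contact_force: [0.3, 0.5, -0.0]
grip_width: 0.0854
gripper_force: 0.0
clock: 10.05
tcp_pos: [0.4347, 0.1659, 0.2133]
orientation: [-3.092, -0.553, -0.002]
contact_force: [0.2, 0.3, -0.4]
grip_width: 0.0853
gripper_force: 0.0
[0.4346573  0.16591707 0.2132966 ]
cap 1310 (0.4329473674297333, 0.16532471776008606) 0.0400337390601635 0.05033546106188911
roll 381 (0.6331563591957092, -0.04689004644751549) 0.06359124183654785 [0.05625999 0.05956757 0.06238899]
```

View pics/c3.png

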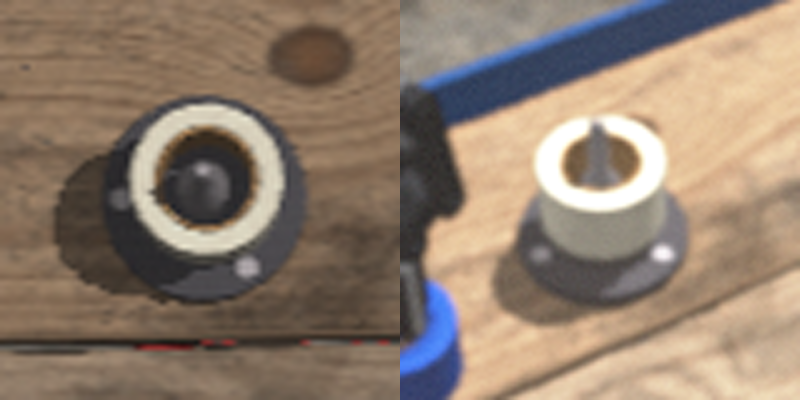

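The roll sits flat over the spindle. Its top is at z of about 0.060 and its axis at (0.633, -0.047), and both crops show an even ring round the pin. The cap is under the gripper at (0.433, 0.165).

```bash
python3 -m pendant '{"translation":[[-0.04,0,-1.6],[-0.04,0,-3.2],[-0.04,0,-4.8],[-0.04,0,-6],[-0.04,0,-7],[-0.04,0,-7.7],[-0.04,0,-8],[-0.04,0,-8.1],[-0.04,0,-8.1]],"delta_rot":[[0,0,0],[0,0,0],[0,0,0],[0,0,0],[0,0,0],[0,0,0],[0,0,0],[0,0,0],[0,0,0]]}' 1 && python3 -m pendant '{"translation":[[0,0,0],[0,0,0],[0,0,0],[0,0,0],[0,0,0],[0,0,0],[0,0,0],[0,0,0]],"delta_rot":[[0,0,0],[0,0,0],[0,0,0],[0,0,0],[0,0,0],[0,0,0],[0,0,0],[0,0,0]]}' 0 40
```

```text
clock: 11.32
tcp_pos: [0.4357, 0.1636, 0.01]
orientation: [-3.094, -0.544, -0.001]
contact_force: [0.2, -0.1, -0.2]
grip_width: 0.0855
gripper_force: 0.0
clock: 12.32
tcp_pos: [0.4355, 0.1639, 0.0102]
orientation: [-3.094, -0.545, -0.001]
contact_force: [-1.6, 0.1, 7.5]
grip_width: 0.0396
gripper_force: 39.6
```

```bash
python3 -m pendant '{"translation":[[0,0,0.8],[0,0,2.2],[0,0,3.6],[0,0,5],[1,-1,5.2],[2.4,-2.5,5.2],[3.8,-4,5.2],[5.2,-5.5,5.2],[6.5,-7,5.2],[7.5,-8,5.2],[7.9,-8.4,5.2],[7.9,-8.4,5.2]],"delta_rot":[[0,0,0],[0,0,0],[0,0,0],[0,0,0],[0,0,0],[0,0,0],[0,0,0],[0,0,0],[0,0,0],[0,0,0],[0,0,0],[0,0,0]]}'
python3 - <<'E'
from h import *
c=cam('wrist'); o=get_obs(); t=o['tcp_pos']; print(t,o['contact_force'])
p,d=grab_frame('wrist'); cv2.imwrite('pics/w4.png',p[:,:,::-1]); W=cloud(d,c)
m=(d>0)&(W[...,2]>.165)&(W[...,2]<.2)&(np.hypot(W[...,0]-t[0],W[...,1]-t[1])<.024)&(p.min(2)>90)
w=W[m]; zt=np.median(w[:,2]); w=w[abs(w[:,2]-zt)<.003]
ce,r=cv2.minEnclosingCircle(w[:,:2].astype(np.float32)); A=np.c_[w[:,:2]-ce,np.ones(len(w))]
print('cap top',len(w),zt,ce,2*r,np.linalg.lstsq(A,w[:,2],rcond=None)[0])
E
```

```text
clock: 13.82
tcp_pos: [0.6323, -0.0463, 0.1391]
orientation: [-3.094, -0.544, 0.002]
contact_force: [-0.2, 0.8, -1.9]
grip_width: 0.0397
gripper_force: 40.7
[ 0.632285   -0.04634249  0.13906297] [-0.20453547  0.78207109 -1.88048658]
cap top 8195 0.17903778073289395 (0.6332458257675171, -0.04597093164920807) 0.047253482043743134 [-0.0114436  -0.00195206  0.17909802]
```

View pics/w4.png

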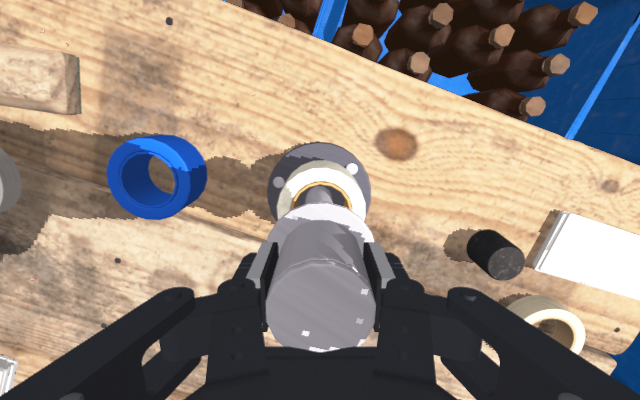

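The wrist view shows the cap held upright, its top at (320,300), with the roll and spindle ahead at (320,195). The cap bottom is near z 0.127 and has to come down about 67 mm.

```bash
python3 -m pendant '{"translation":[[0.04,0,-0.5],[0.04,0,-1],[0.04,0,-1.5],[0.04,0,-2],[0.04,0,-2.3],[0.04,0,-2.5],[0.04,0,-2.55],[0.04,0,-2.55]],"delta_rot":[[0,0,0],[0,0,0],[0,0,0],[0,0,0],[0,0,0],[0,0,0],[0,0,0],[0,0,0]]}' && python3 -m pendant '{"translation":[[0,0,-0.04],[0,0,-0.08],[0,0,-0.08],[0,0,-0.08]],"delta_rot":[[0,0,0],[0,0,0],[0,0,0],[0,0,0]]}'
```

```text
clock: 14.88
tcp_pos: [0.6339, -0.0464, 0.0761]
orientation: [3.094, 0.545, 0.001]
contact_force: [-0.7, 0.8, -1.2]
grip_width: 0.0394
gripper_force: 40.7
clock: 15.38
tcp_pos: [0.6337, -0.0464, 0.0738]
orientation: [3.094, 0.545, 0.0]
contact_force: [-0.2, -0.0, -1.7]
grip_width: 0.0397
gripper_force: 40.7
```

```bash
python3 -m pendant '{"translation":[[0,0,-0.04],[0,0,-0.08],[0,0,-0.1],[0,0,-0.1]],"delta_rot":[[0,0,0],[0,0,0],[0,0,0],[0,0,0]]}' && python3 -m pendant '{"translation":[[0,0,-0.02],[0,0,-0.04],[0,0,-0.04]],"delta_rot":[[0,0,0],[0,0,0],[0,0,0]]}'
```

```text
clock: 15.88
tcp_pos: [0.6337, -0.0463, 0.0712]
orientation: [-3.094, -0.545, 0.0]
contact_force: [0.4, -1.5, -1.7]
grip_width: 0.0399
gripper_force: 40.7
clock: 16.25
tcp_pos: [0.6337, -0.0464, 0.0703]
orientation: [3.094, 0.545, -0.0]
contact_force: [0.6, 0.6, -1.4]
grip_width: 0.0399
gripper_force: 40.7
```

```bash
python3 -m pendant '{"translation":[[0,0,-0.03],[0,0,-0.04],[0,0,-0.04]],"delta_rot":[[0,0,0],[0,0,0],[0,0,0]]}'
```

```text
clock: 16.62
tcp_pos: [0.6338, -0.0464, 0.0702]
orientation: [3.094, 0.545, 0.001]
contact_force: [-3.2, 0.1, 4.8]
grip_width: 0.0394
gripper_force: 41.4
```

The cap is resting on the roll, at +4.8 N. Release, retreat and check.

```bash
python3 -m pendant '{"translation":[[0,0,0],[0,0,0],[0,0,0],[0,0,0],[0,0,0],[0,0,0]],"delta_rot":[[0,0,0],[0,0,0],[0,0,0],[0,0,0],[0,0,0],[0,0,0]]}' 1 && python3 -m pendant '{"translation":[[0,0,0.6],[0,0,1.6],[0,0,2.8],[0,0,4],[0,0,5.2],[-1.2,0,6],[-2.6,0,6],[-4,0,6],[-5.4,0,6],[-6.4,0,6],[-6.4,0,6]],"delta_rot":[[0,0,0],[0,0,0],[0,0,0],[0,0,0],[0,0,0],[0,0,0],[0,0,0],[0,0,0],[0,0,0],[0,0,0],[0,0,0]]}'
python3 - <<'E'
from h import *
c=cam('top'); p2,d=grab_frame('top'); W=cloud(d,c)
for n,zl,zh in [('cap top',.1,.125),('roll/flange',.05,.075)]:
    m=(d>0)&(W[...,2]>zl)&(W[...,2]<zh)&(np.hypot(W[...,0]-.631,W[...,1]+.045)<.05)
    w=W[m]
    if len(w): print(n,len(w),cv2.minEnclosingCircle(w[:,:2].astype(np.float32)),np.median(w[:,2]))
c=cam('wrist'); w,d=grab_frame('wrist'); s,_=grab_frame('scene')
f=lambda a,u,v,k:cv2.resize(a[v-k:v+k,u-k:u+k,::-1],(400,400),interpolation=cv2.INTER_CUBIC)
cv2.imwrite('pics/c5.png',np.hstack([cv2.resize(w[:,:,::-1],(400,250)),cv2.resize(s[60:310,150:550,::-1],(400,250))]))
cv2.imwrite('pics/c5.png',np.vstack([cv2.imread('pics/c5.png'),np.hstack([f(s,294,160,50),f(p2,334,141,40)])[:340]]))
E
```

```text
clock: 17.38
tcp_pos: [0.6337, -0.0464, 0.0693]
orientation: [3.094, 0.545, 0.0]
contact_force: [-0.7, -0.2, -1.0]
grip_width: 0.0853
gripper_force: 0.0
clock: 18.75
tcp_pos: [0.4726, -0.0465, 0.2204]
orientation: [3.093, 0.545, 0.001]
contact_force: [0.7, 0.3, -0.1]
grip_width: 0.0854
gripper_force: 0.0
cap top 327 ((0.6332899928092957, -0.04664846509695053), 0.020159730687737465) 0.11241707013389857
roll/flange 383 ((0.6326289772987366, -0.04727059602737427), 0.032052017748355865) 0.062197598074375374
```

View pics/c5.png

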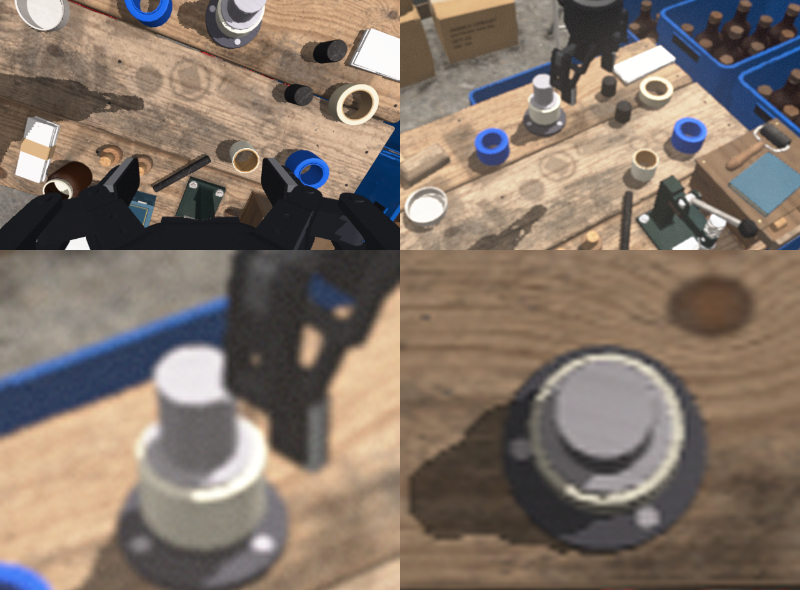

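The crops show the cap upright on the flat roll, with its top at z 0.112 as expected. The spent roll still stands where it was, and the arm is clear of everything.

```bash
python3 -c "from bench import *;print(hand_in())"
```

```text
the job is handed in; nothing more can be done
None
```

Job handed in at about 19 s: the full roll sits flat on the seat, the cap rests upright on top of it, and the spent roll was never touched and still stands on the bench.

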